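Level the plate-pouring table with a wedge

ROBOT

A 7-joint arm with a two-finger parallel gripper is mounted at the origin on a cart in front of the work surface, level with it; the furniture and walls round the work are solid. World frame = base frame: x ahead of the robot, y to its left, z up, the work surface at z = 0. Lengths are in m, angles in rad, forces in N, time in s.
With the tool pointing down it reaches from about 0.425 to 0.975 m from the base axis. Payload 16.7 kg.
Tool frame: the origin (TCP) lies at the very end of the fingers, on their centre line; the grasp point (between the pads) lies 19 mm behind it (arm.grip_depth is the distance from the TCP to the grasp point, in m); z points along the fingers, y is the line along which they close (so a half turn about z gives the same grasp; the last joint's range is limited). The gripper opens to 85 mm and grips with 20 to 120 N. Pads are 22 mm wide; open, the fingers measure 114 mm over their backs; the gripper's body (76 mm by 85 mm) begins 54 mm behind the grasp point. The pads swing forward as they close: fully open they stand 13 mm farther back than shut.
Start: joints at [-1.341, 0.426, 0.074, 1.606, -0.034, 1.111, -0.067], TCP at [0.25, 0.627, 0.231] pointing down, gripper open.
Joint ranges: [-2.85, 2.85], [-0.5, 2.14], [-1.23, 1.37], [0.21, 2.46], [-1.02, 4.16], [0.16, 2.05], [-2.73, 2.73]. Speed limits (rad/s): [1.89, 1.89, 2.39, 2.39, 3.01, 3.01, 3.01].

INTERFACE

Orientations are given as a rotation vector (axis times angle).
In Python, from rig import arm gives the robot as it stands.
- The arm moves only by the shell command python3 -m creep 'ROWS' [OPENING] [FORCE]. ROWS is JSON, a list of rows, each an object of numbers: "tx", "ty", "tz": the shift along the world's x, y, z in units of 30 mm (1.0 is 30 mm); "roll": the turn about the world's z in units of 6 degrees (1.0 is 6 degrees). In form: [{"tx": .., "ty": .., "tz": .., "roll": ..}, ...]. A call has 1 to 10 rows; each row is the pose to reach, as a shift and turn from the pose commanded when the call began; what a row does not reach only later rows make up. A row lasts 1/8 s, in which the tool goes at most 62.5 mm and 10.7 degrees, less where a joint would pass 70% of its speed; a pose out of reach is approached as far as the arm can. A call with a gripper value outside its range is refused whole. OPENING is the opening, from 0 (shut) to 1 (fully open), set as the call begins (- or left out, the last holds). The fingers move at their own pace and stop on an object; FORCE is the grip in N (left out, the last holds). Time passes only in rows, so rows that repeat a pose let the fingers close. It gives the time, the measured TCP pose, the force, the opening and the grip force at its end, in the units of the state.
- arm.state(): the state, without advancing time (a new reading comes with each control period).
- arm.capture(name): name is "scene" or "top" or "wrist"; returns a dict with "frame" (384x512x3 uint8, blue, green, red), "range_z" (384x512 float32, m along the optical axis (not along the pixel's ray), 0 where there is no reading), "mtx" (3x3 intrinsics, pixels), "R" (3x3) and "t" (3): a world point X has camera coordinates R X + t. Camera axes: x right, y down, z forward; pixel columns grow to the right and rows downward; lengths in m; the calibration is good to about 2 mm. A picture is of the moment at which its call begins.
- arm.sign_off(): hands the job in; it is judged then, once.
Trained networks look in a picture, given as the dict that the camera call returned (one of the last four; its "shot" number tells which), for a name from the list of things; names that differ only in an ending like _2 or _b are one class to them, and where a whole thing is asked for, a point or a joint stands for the part that bears it (a point fixed in the world has none). Each returns a list of dicts, best first, with "p" (0 to 1); they miss things now and then, are a little off and sometimes report something else, mostly with a low value. They report only what shows in the picture. A call takes as long as a camera call.
- arm.spot_in(picture, thing): "xy" ([column, row] in pixels, amid what is visible of it).
- arm.pinpoint(picture, thing): "xy" ([column, row] in pixels: a listed point, or the origin of a listed thing).
The state is a dict: "time_s": time; "joint_pos": joint angles; "joint_velocities": joint speeds; "joint_torque": joint torques, N m; "eef_pos": TCP position; "tcp_rot": TCP orientation; "force": force on the tool from outside, world axes, zero at the start; "ft_torque": the same for the moment, N m; "opening": finger opening in m; "gripper_force": force on a finger pad.
Only numpy, scipy, OpenCV 4.12 (cv2) and the standard library are available. Lean on these libraries where they do the work, as an engineer would, in place of code of your own. Each camera call takes 0.05 s, during which the arm holds its last target. There are 200 camera calls.

TASK

The aluminium pouring table dips towards its narrow end, where one foot is too short. Slide the orange wedge, thin end first, along the bench under that foot and ease it in until the bubble of the table's level rests between its two black lines, then leave the wedge there. Keep the dish on the table and the table where it stands, and leave the other things alone.

Things in the scene. Friction and masses are not known exactly. Their poses are not given: they have to be found in the camera images.
- table: Levelling table: aluminium plate 203 mm long, 116 mm wide at its narrow end (x = -98 mm), 200 mm at its wide end (x = +105), 12 mm thick, on three domed feet of 24 mm diameter; 1.4 kg, loose. x runs from narrow to wide end, z up. When level, its origin is on the bench, the plate's underside 32 mm and top 44 mm above it. Two rubber feet at x = +85, y = +-75; short steel foot at x = -80, y = 0.
- foot_point (a point): Lowest point of the short foot's dome (radius 12 mm), 18 mm in from the table's narrow end, free space behind it under the plate. It stands on the bench at the start, so the table slopes down to this end; with the table level it would hang 5 to 11 mm above the bench (differs each time, cannot be adjusted).
- level_mid (a point): Middle of the level on the table top (black ends, green tube, two black lines; 92 x 28 x 25 mm, lying along the table's x, centred at x = +55 mm of the table), at the tube's axis.
- bubble (a joint): Pale bubble, 15 mm long: its offset in m along the table's +x from the middle between the two black lines. 0 = level; positive = the short foot's end is too low (0.008 to 0.021 at the start); negative = too high. It touches a line at 0.004, takes about half a second to settle and moves about 0.3 m per rad of slope: raising the short foot by 1 mm moves it by about -1.8 mm.
- wedge: Orange plastic levelling wedge, 140 mm long, 36 mm wide, 0.11 kg, lying flat on the bench. Origin: middle of its underside; x points to the thin end (1 mm thick at x = +70 mm). The top, crossed by white lines, rises evenly by 0.15 mm per mm to 17.5 mm at x = -40. 5 to 15 N push it under the foot; it stays where it is left.
- wedge_grip (a point): Middle of the wedge's upright finger grip, 22 mm above its underside: a ribbed block 30 mm long (x = -70 to -40 mm of the wedge), 36 mm wide and 45 mm high; hold it across the width.
- wedge_tip (a point): Middle of the wedge's thin edge, at its underside.
- dish: Round plastic dish with pink filling, 89 mm across, 15 mm high, loose on the table top near the narrow end; origin at the centre of its underside.
- eyepieces (a point): Front of the two eyepieces of the microscope, which is fixed at the back of the bench between wedge and table: they are 120 mm wide (along world y) and reach from 410 to 480 mm above the bench. Carry close to the robot there so that the wrist does not hit them.
- petri_stack: Bystander: three stacked pink dishes, 90 mm across, 45 mm high.
- tip_box: Bystander: blue pipette-tip box with clear lid, 88 x 122 x 69 mm.
- lab_timer: Bystander: small grey timer with keys, 64 x 62 x 18 mm.

How it is judged:
At the end, for the whole second after the job is handed in: The bubble rests within 4 mm of the middle of its lines, the short foot standing (over 1 N) on the slope of the wedge, which lies flat on the bench; the table moved under 30 mm, the dish still on it (moved under 45 mm); table, wedge and bubble at rest (value of joint bubble between -0.004 and 0.004 m and velocity of joint bubble between -0.01 and 0.01 m/s and contact force between wedge and table above 1 N and y of foot_point in the frame of wedge between -0.018 and 0.018 m and x of foot_point in the frame of wedge between -0.04 and 0.065 m and angle between wedge's own z axis and vertical below 0.06 rad and height (world z) of wedge below 0.004 m and distance of table from where it was at the start of the episode below 0.03 m and linear speed of each of table, wedge below 0.02 m/s and z of dish in the frame of table between 0.04 and 0.05 m and distance of dish from where it was at the start of the episode below 0.045 m); the robot touches nothing.
It fails at once if a bystander is moved by more than 30 mm (distance of any of petri_stack, tip_box, lab_timer from where it was at the start of the episode above 0.03 m).
It fails at once if the table is tipped by more than 0.2 rad (the level table lifted or upset) (angle between table's own z axis and vertical above 0.2 rad).
It also fails if it takes over 51 s, if anything falls off the work surface, if the arm or the gripper's body presses on something with over 40 N, if the wrist force passes 120 N, or if a joint passes its speed limit or range.

## Working session

There is one attempt and no reset: what is moved stays moved. The work goes in short steps, Python scripts to look and compute and a shell command to move; the robot and the scene stay as the last step left them, time stands still between calls to the robot, and variables do not carry over. Pictures are saved under pics/ and viewed, at most 13 in all, crops included, and the job is handed in when it is done.

```bash
mkdir -p pics; cat > h.py <<'E'
import numpy as np, cv2
from rig import arm
def px2w(c,uv,z=None):
    u,v=uv; K=np.array(c["mtx"]);R=np.array(c["R"]);t=np.array(c["t"])
    ray=np.linalg.inv(K)@[u,v,1]
    if z is None:
        d=c["range_z"][int(round(v)),int(round(u))]
        return R.T@(ray*d-t)
    o=-R.T@t; r=R.T@ray
    return o+r*(z-o[2])/r[2]
E
python3 - <<'E'
from h import *
for n in ["top","scene"]:
    c=arm.capture(n); cv2.imwrite(f"pics/{n}0.png",c["frame"])
    for th,z in [("wedge_grip",.022),("wedge_tip",0),("wedge",0),("table",0),("foot_point",0),("level_mid",.056),("bubble",.056),("dish",.044),("eyepieces",.44),("petri_stack",0),("tip_box",0),("lab_timer",0)]:
        for f in (arm.pinpoint,arm.spot_in):
            try: r=f(c,th)
            except Exception as e: print(n,th,e); continue
            if r: print(n,f.__name__,th,np.round(r[0]["xy"]),round(r[0]["p"],2),np.round(px2w(c,r[0]["xy"],z),3), np.round(px2w(c,r[0]["xy"]),3))
s=arm.state();print(s["time_s"],s["eef_pos"],s["tcp_rot"],s["opening"])
E
```

```text
top call wedge_tip [186. 290.] 0.65 [0.38  0.318 0.   ] [0.369 0.315 0.02 ]
top call wedge [181. 291.] 0.59 [0.379 0.337 0.   ] [0.37  0.335 0.015]
top call table [324. 223.] 0.59 [ 0.636 -0.24   0.   ] [ 0.592 -0.226  0.062]
top call table [327. 208.] 0.88 [ 0.709 -0.263  0.   ] [ 0.661 -0.249  0.063]
top call level_mid [322. 202.] 0.9 [ 0.701 -0.238  0.056] [ 0.71  -0.241  0.043]
top call level_mid [329. 210.] 0.68 [ 0.657 -0.256  0.056] [ 0.651 -0.254  0.063]
top bubble it knows: dish, eyepieces, foot_point, lab_timer, level_mid, petri_stack, table, tip_box, wedge, wedge_grip, wedge_tip
top call dish [325. 226.] 0.62 [ 0.589 -0.23   0.044] [ 0.583 -0.228  0.053]
top call dish [325. 222.] 0.56 [ 0.609 -0.234  0.044] [ 0.607 -0.233  0.047]
top call eyepieces [249. 158.] 0.88 [0.605 0.057 0.44 ] [0.912 0.047 0.127]
top eyepieces it knows: bubble, dish, foot_point, lab_timer, level_mid, petri_stack, table, tip_box, wedge, wedge_grip, wedge_tip
top call lab_timer [184. 289.] 0.64 [0.387 0.326 0.   ] [0.378 0.324 0.017]
scene call wedge_grip [284. 275.] 0.73 [0.428 0.167 0.022] [0.427 0
[... 942 characters left out ...]
ll eyepieces [239. 170.] 0.67 [0.613 0.067 0.44 ] [0.611 0.073 0.448]
scene eyepieces it knows: bubble, dish, foot_point, lab_timer, level_mid, petri_stack, table, tip_box, wedge, wedge_grip, wedge_tip
scene call petri_stack [202. 280.] 0.84 [0.707 0.259 0.   ] [0.696 0.275 0.044]
scene call petri_stack [197. 278.] 0.97 [0.725 0.254 0.   ] [0.711 0.275 0.055]
scene call tip_box [222. 309.] 0.73 [0.604 0.339 0.   ] [0.592 0.362 0.071]
scene call tip_box [225. 308.] 0.59 [0.597 0.331 0.   ] [0.585 0.355 0.074]
scene call lab_timer [281. 323.] 0.88 [0.398 0.328 0.   ] [0.397 0.334 0.017]
2.3 [0.24960809 0.6271119  0.23130949] [-5.91527196e-01 -3.08533330e+00  3.12644694e-05] 0.08536339790860978
```

View pics/top0.png

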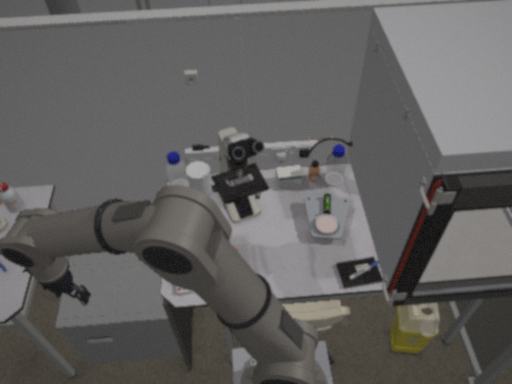

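View pics/scene0.png

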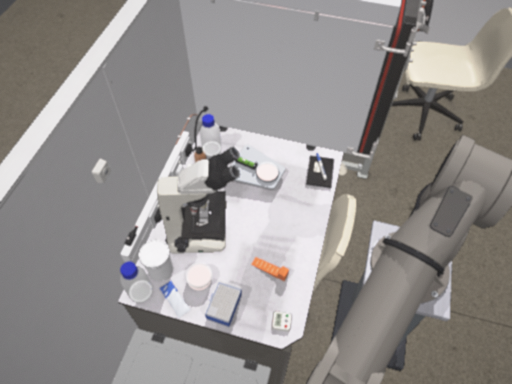

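```bash
cat > fit.py <<'E'
from h import *
def cloud(c):
    K=np.array(c["mtx"]);d=c["range_z"];v,u=np.mgrid[:384,:512]
    P=np.stack([(u-K[0,2])/K[0,0]*d,(v-K[1,2])/K[1,1]*d,d],-1)
    return (P-np.array(c["t"]))@np.array(c["R"])
def orange(c):
    h=cv2.cvtColor(c["frame"],cv2.COLOR_BGR2HSV)
    return (h[...,0]>3)&(h[...,0]<17)&(h[...,1]>150)&(h[...,2]>90)&(c["range_z"]>0)
E
python3 - <<'E'
from fit import *
c=arm.capture("scene");P=cloud(c);np.savez("s0.npz",P=P,f=c["frame"],mtx=c["mtx"],R=c["R"],t=c["t"])
m=orange(c)&(P[...,2]>-.02)&(P[...,2]<.08)&(P[...,0]<.75)
W=P[m];print(len(W),W.min(0),W.max(0))
r=cv2.minAreaRect(W[:,:2].astype(np.float32)*1000);print(r)
g=W[W[:,2]>.03];print("grip",len(g),g.mean(0),cv2.minAreaRect(g[:,:2].astype(np.float32)*1000) if len(g) else 0)
u,s,vt=np.linalg.svd(W[:,:2]-W[:,:2].mean(0));print(vt[0],W.mean(0))
T=P[(P[...,2]>.025)&(P[...,2]<.085)&(P[...,0]>.45)&(P[...,0]<.85)&(P[...,1]<-.1)&(P[...,1]>-.4)]
print(len(T)); r=cv2.minAreaRect(T[:,:2].astype(np.float32)*1000);print(r)
H=cv2.convexHull(T[:,:2].astype(np.float32)*1000)[:,0];print(cv2.approxPolyDP(H,8,True)[:,0])
f=c["frame"];cv2.imwrite("pics/z0.png",np.hstack([cv2.resize(f[140:200,220:300],(400,300),interpolation=2),cv2.resize(f[240:300,235:315],(400,300),interpolation=2)]))
E
```

```text
202 [ 0.42163453  0.12524721 -0.00107364] [0.54991022 0.1868548  0.05077156]
((485.277587890625, 153.2030029296875), (32.74721908569336, 132.6409912109375), 72.34711456298828)
grip 73 [0.43580721 0.17038028 0.04326744] ((435.1017150878906, 168.75604248046875), (32.16590881347656, 28.702878952026367), 67.26026916503906)
[-0.95635817  0.29219693] [0.47413896 0.15970641 0.02259571]
1502
((695.52978515625, -255.65969848632812), (181.05474853515625, 313.37353515625), 72.78239440917969)
[[ 832.01355 -335.06128]
 [ 849.52545 -284.14737]
 [ 719.843   -168.41963]
 [ 581.98193 -166.11505]
 [ 555.9236  -176.81981]
 [ 538.57263 -273.7487 ]
 [ 590.8253  -311.50024]
 [ 702.3899  -352.56003]]
```

View pics/z0.png

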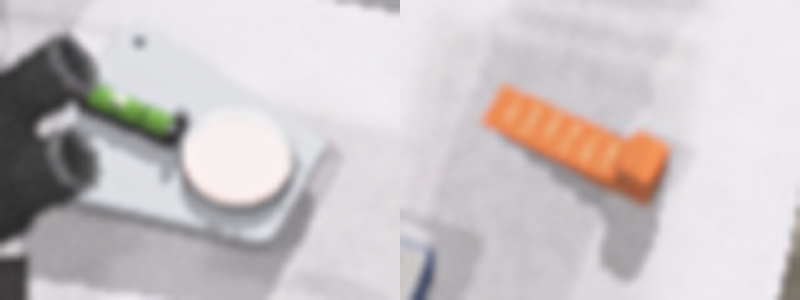

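```bash
python3 - <<'E'
from fit import *
d=np.load("s0.npz");c={k:d[k] for k in("mtx","R","t")}
for n,uv,z in [("narrowR",(286,169.5),.038),("narrowL",(274,188),.038),("lvlnear",(257,165.5),.06),("lvlfar",(238,158.5),.06),("dish",(267,171),.055)]:
    print(n,px2w(c,uv,z))
P=d["P"];print(P[180,273],P[182,265], P[200,285],P[240,280])
E
python3 -m creep '[{"tx":0.8,"ty":-2,"roll":0.1},{"tx":1.6,"ty":-4,"roll":0.3},{"tx":2.5,"ty":-6,"roll":0.5},{"tx":3.3,"ty":-8,"roll":0.7},{"tx":4.1,"ty":-10,"roll":0.7},{"tx":5,"ty":-12,"tz":-0.5,"roll":0.7},{"tx":5.6,"ty":-13.8,"tz":-1,"roll":0.7},{"tx":5.9,"ty":-15,"tz":-2,"roll":0.7},{"tx":5.9,"ty":-15.2,"tz":-2.5,"roll":0.7},{"tx":5.9,"ty":-15.2,"tz":-3,"roll":0.7}]' 1
```

```text
narrowR [ 0.53120767 -0.27554977  0.038     ]
narrowL [ 0.55512541 -0.17293415  0.038     ]
lvlnear [ 0.64600404 -0.24625368  0.06      ]
lvlfar [ 0.7304796  -0.25958714  0.06      ]
dish [ 0.60077543 -0.23421115  0.055     ]
[ 0.56900468 -0.21052804  0.03685407] [ 0.59601979 -0.18692935  0.04430265] [ 0.50302152 -0.15120222  0.00508828] [0.47853618 0.02699861 0.00245438]validation failed for argument at $[0]...
```

```bash
python3 - <<'E'
from fit import *
c=arm.capture("wrist");cv2.imwrite("pics/w1.png",c["frame"]);P=cloud(c);s=arm.state();print(s["time_s"],s["eef_pos"],s["tcp_rot"])
m=orange(c)&(P[...,2]>-.02)&(P[...,2]<.08);W=P[m];print(len(W),cv2.minAreaRect(W[:,:2].astype(np.float32)*1000))
g=W[W[:,2]>.04];print(len(g),g.mean(0),cv2.minAreaRect(g[:,:2].astype(np.float32)*1000))
print("cam",-np.array(c["R"]).T@np.array(c["t"]),np.array(c["R"])[2])
E
```

```text
2.4 [0.2496458  0.62709649 0.23131641] [-5.91641758e-01 -3.08533391e+00  2.03793047e-05]
0 ((0.0, 0.0), (0.0, 0.0), 0.0)
0 [nan nan nan] ((0.0, 0.0), (0.0, 0.0), 0.0)
cam [0.17072955 0.65852149 0.37371643] [ 0.30373321 -0.12031007 -0.94513048]<stdin>:4: RuntimeWarning: Mean of empty slice.
  ret = um.true_divide(
```

View pics/w1.png

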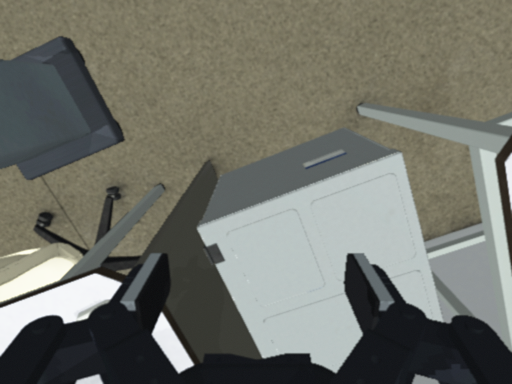

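```bash
python3 -m creep '[{"tx":0.8,"ty":-2,"tz":0,"roll":0.1},{"tx":1.6,"ty":-4,"tz":0,"roll":0.3},{"tx":2.5,"ty":-6,"tz":0,"roll":0.5},{"tx":3.3,"ty":-8,"tz":0,"roll":0.7},{"tx":4.1,"ty":-10,"tz":0,"roll":0.7},{"tx":5,"ty":-12,"tz":-0.5,"roll":0.7},{"tx":5.6,"ty":-13.8,"tz":-1,"roll":0.7},{"tx":5.9,"ty":-15,"tz":-2,"roll":0.7},{"tx":5.9,"ty":-15.2,"tz":-2.5,"roll":0.7},{"tx":5.9,"ty":-15.2,"tz":-3,"roll":0.7}]' 1
python3 - <<'E'
from fit import *
c=arm.capture("wrist");cv2.imwrite("pics/w2.png",c["frame"]);P=cloud(c);s=arm.state();print(s["time_s"],s["eef_pos"],s["tcp_rot"])
m=orange(c)&(P[...,2]>-.02)&(P[...,2]<.08);W=P[m];print(len(W),cv2.minAreaRect(W[:,:2].astype(np.float32)*1000))
g=W[W[:,2]>.04];print(len(g),g.mean(0),cv2.minAreaRect(g[:,:2].astype(np.float32)*1000))
E
```

```text
time_s: 3.65
eef_pos: [0.4268, 0.1713, 0.1409]
tcp_rot: [0.479, 3.105, 0.001]
force: [-1.0, 1.1, 0.5]
opening: 0.0858
gripper_force: 0.0
3.7 [0.42591655 0.17167402 0.13931793] [-4.76602642e-01 -3.10405953e+00  1.21913182e-03]
3772 ((484.1328125, 150.66217041015625), (35.875301361083984, 137.0553436279297), 75.71711730957031)
1315 [0.43059333 0.16419023 0.04417552] ((431.4247741699219, 163.95872497558594), (35.20860290527344, 28.321470260620117), 75.68029022216797)
```

View pics/w2.png

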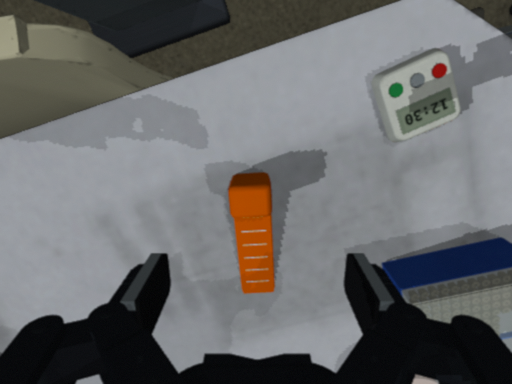

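```bash
python3 -m creep '[{"tx":0.14,"ty":-0.24,"tz":-1,"roll":0.5},{"tx":0.14,"ty":-0.24,"tz":-2.5,"roll":0.5},{"tx":0.14,"ty":-0.24,"tz":-3.8,"roll":0.5},{"tx":0.14,"ty":-0.24,"tz":-4.35,"roll":0.5},{"tx":0.14,"ty":-0.24,"tz":-4.35,"roll":0.5}]'
python3 -m creep '[{"tx":0,"ty":0,"tz":0,"roll":0},{"tx":0,"ty":0,"tz":0,"roll":0},{"tx":0,"ty":0,"tz":0,"roll":0},{"tx":0,"ty":0,"tz":0,"roll":0}]' 0 60
```

```text
time_s: 4.32
eef_pos: [0.4302, 0.1649, 0.0099]
tcp_rot: [-0.394, -3.115, 0.002]
force: [1.1, 0.3, -0.2]
opening: 0.085
gripper_force: 0.0
time_s: 4.82
eef_pos: [0.4312, 0.1644, 0.0117]
tcp_rot: [0.397, 3.116, 0.002]
force: [-3.2, 0.5, 13.4]
opening: 0.0353
gripper_force: 59.1
```

```bash
python3 -m creep '[{"tx":0.1,"ty":-0.3,"tz":0.8,"roll":0},{"tx":0.3,"ty":-2,"tz":0.8,"roll":0},{"tx":0.4,"ty":-3.8,"tz":0.8,"roll":0},{"tx":0.4,"ty":-5.5,"tz":0.8,"roll":0.1},{"tx":0.3,"ty":-7.5,"tz":0.8,"roll":0.2},{"tx":-0.1,"ty":-9.3,"tz":0.8,"roll":0.3},{"tx":-0.5,"ty":-11,"tz":0.8,"roll":0.4},{"tx":-0.85,"ty":-11.9,"tz":0.8,"roll":0.4},{"tx":-0.85,"ty":-11.95,"tz":0.5,"roll":0.4},{"tx":-0.85,"ty":-11.95,"tz":0.3,"roll":0.4}]'
python3 - <<'E'
from fit import *
c=arm.capture("scene");P=cloud(c);s=arm.state();print(s["time_s"],s["eef_pos"],s["opening"])
np.savez("s1.npz",P=P,f=c["frame"],mtx=c["mtx"],R=c["R"],t=c["t"])
cw=arm.capture("wrist")
m=orange(c)&(P[...,2]>-.02)&(P[...,2]<.1)&(P[...,0]<.75);W=P[m];print(len(W),cv2.minAreaRect(W[:,:2].astype(np.float32)*1000))
f=c["frame"];a=cv2.resize(f[140:220,210:317],(800,600),interpolation=2)
cv2.imwrite("pics/a3.png",a);cv2.imwrite("pics/w3.png",cw["frame"])
for n,cc in(("scene",c),("wrist",cw)):
  for th,z in(("wedge_tip",.008),("foot_point",0),("table",0)):
    r=arm.pinpoint(cc,th)
    if r: print(n,th,r[0]["xy"],r[0]["p"],px2w(cc,r[0]["xy"],z))
E
```

```text
time_s: 6.08
eef_pos: [0.4055, -0.1942, 0.0195]
tcp_rot: [0.331, 3.124, 0.0]
force: [0.2, 0.2, -0.9]
opening: 0.0354
gripper_force: 60.3
6.125 [ 0.40533669 -0.19364605  0.01889418] 0.03481595602108074
60 ((479.7810974121094, -205.95828247070312), (31.402355194091797, 93.31080627441406), 73.52880859375)
scene wedge_tip [282.8, 182.0] 0.52 [ 0.53231503 -0.23232956  0.008     ]
scene table [257.6, 174.7] 0.85 [ 0.64288802 -0.24538475  0.        ]
```

View pics/a3.png

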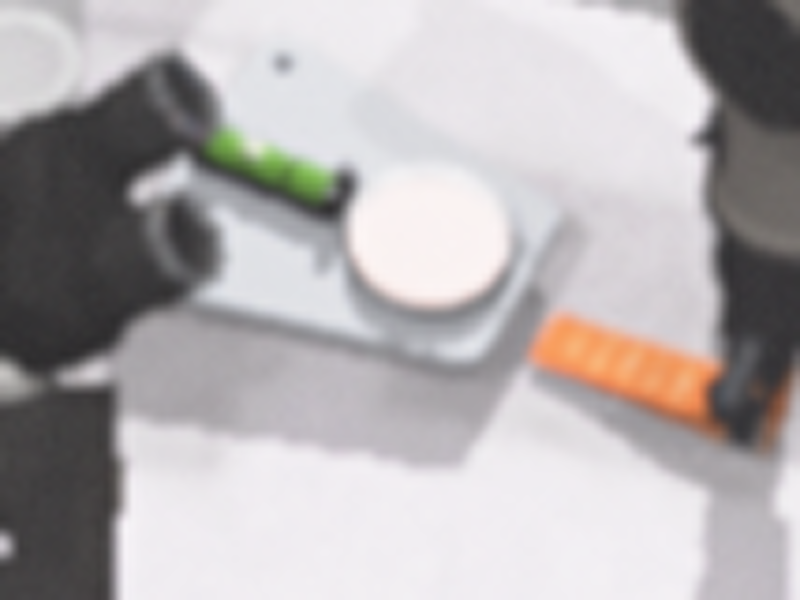

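View pics/w3.png

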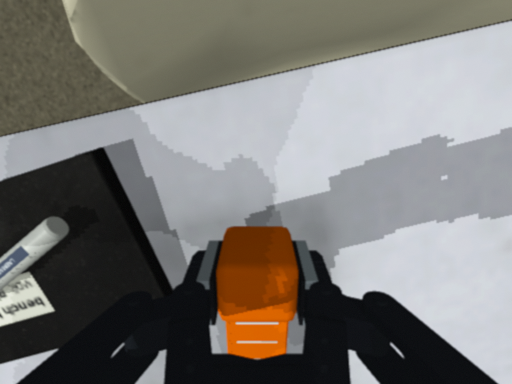

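```bash
python3 -m creep '[{"tx":0,"ty":0,"tz":-0.2,"roll":0},{"tx":0,"ty":0,"tz":-0.3,"roll":0},{"tx":0.4,"ty":-0.12,"tz":-0.3,"roll":0},{"tx":0.8,"ty":-0.24,"tz":-0.3,"roll":0},{"tx":1.1,"ty":-0.3,"tz":-0.3,"roll":0},{"tx":1.3,"ty":-0.35,"tz":-0.3,"roll":0},{"tx":1.5,"ty":-0.39,"tz":-0.3,"roll":0},{"tx":1.7,"ty":-0.43,"tz":-0.3,"roll":0},{"tx":1.7,"ty":-0.43,"tz":-0.3,"roll":0},{"tx":1.7,"ty":-0.43,"tz":-0.3,"roll":0}]'
cat > bub.py <<'E'
from fit import *
import sys
def level(c):
    """green tube profile along the level axis; returns image crop"""
    f=c["frame"];h=cv2.cvtColor(f,cv2.COLOR_BGR2HSV)
    return (h[...,0]>40)&(h[...,0]<80)&(h[...,1]>90)
c=arm.capture("scene");m=level(c);m[:150]=0;m[175:]=0;m[:,:225]=0;m[:,270:]=0
s=arm.state();print(s["time_s"],s["eef_pos"],s["force"])
v,u=np.nonzero(m);print(len(u),u.min(),u.max(),v.min(),v.max())
f=c["frame"];np.savez(sys.argv[1]+".npz",f=f,P=cloud(c),mtx=c["mtx"],R=c["R"],t=c["t"])
a=cv2.resize(f[150:175,228:268],(800,500),interpolation=2);cv2.imwrite(f"pics/{sys.argv[1]}.png",a)
E
python3 bub.py b1
```

```text
time_s: 7.72
eef_pos: [0.4552, -0.2077, 0.0112]
tcp_rot: [-0.333, -3.122, -0.001]
force: [-12.8, 2.0, 29.6]
opening: 0.035
gripper_force: 65.2
7.775 [ 0.45521361 -0.20773325  0.01122319] [-12.04075364   1.27337035  29.28800909]
50 238 252 158 166
```

View pics/b1.png

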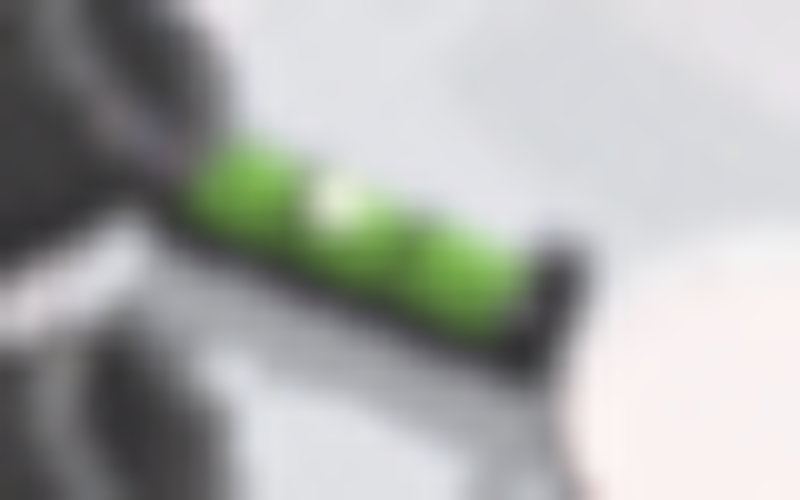

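```bash
python3 -m creep '[{"tx":0,"ty":0,"tz":0.03,"roll":0},{"tx":0.1,"ty":-0.02,"tz":0.03,"roll":0},{"tx":0.2,"ty":-0.04,"tz":0.03,"roll":0},{"tx":0.3,"ty":-0.06,"tz":0.03,"roll":0},{"tx":0.4,"ty":-0.08,"tz":0.03,"roll":0},{"tx":0.4,"ty":-0.08,"tz":0.03,"roll":0},{"tx":0.4,"ty":-0.08,"tz":0.03,"roll":0},{"tx":0.4,"ty":-0.08,"tz":0.03,"roll":0},{"tx":0.4,"ty":-0.08,"tz":0.03,"roll":0},{"tx":0.4,"ty":-0.08,"tz":0.03,"roll":0}]'
python3 bub.py b2
python3 - <<'E'
import numpy as np,cv2
# brightness (blue: low for green, high for the bubble) along the upper tube
for n in("s1","b1","b2"):
    f=np.load(n+".npz")["f"].astype(float)
    b=f[150:175,228:268,0]; v,u=np.nonzero(np.ones_like(b))
    # window round the tube top between the lines
    p0=np.array([14.5,8.6]);d=np.array([6.0,2.75]);row=[]
    for t in np.arange(-.6,1.61,.1):
        q=p0+t*d;row.append(int(cv2.getRectSubPix(b.astype(np.float32),(1,1),tuple(map(float,q)))[0,0]))
    print(n,row)
E
```

```text
time_s: 9.02
eef_pos: [0.4678, -0.2098, 0.0115]
tcp_rot: [-0.332, -3.123, -0.0]
force: [-5.7, 0.4, 1.4]
opening: 0.0349
gripper_force: 61.6
9.075 [ 0.46783241 -0.20983137  0.01148097] [-4.56815489 -0.24076888  1.14275515]
53 237 253 158 166
s1 [118, 121, 123, 129, 141, 164, 184, 202, 201, 188, 161, 140, 122, 119, 116, 116, 114, 110, 107, 107, 108, 107, 104]
b1 [119, 122, 121, 121, 121, 124, 137, 158, 184, 196, 194, 175, 146, 126, 111, 103, 101, 99, 99, 103, 107, 107, 104]
b2 [119, 121, 121, 124, 122, 119, 122, 133, 162, 188, 208, 211, 192, 156, 123, 96, 94, 94, 97, 101, 103, 98, 91]
```

View pics/b2.png

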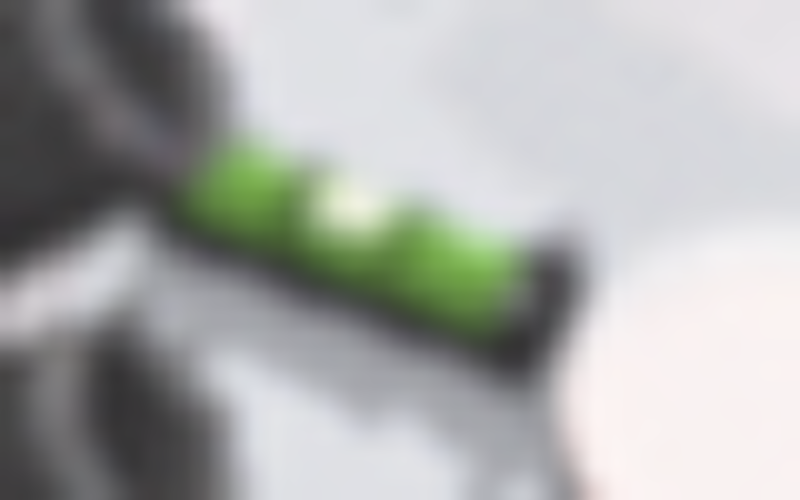

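```bash
python3 -m creep '[{"tx":0.08,"ty":-0.02,"tz":0,"roll":0},{"tx":0.16,"ty":-0.03,"tz":0,"roll":0},{"tx":0.16,"ty":-0.03,"tz":0,"roll":0},{"tx":0.16,"ty":-0.03,"tz":0,"roll":0}]'
python3 -m creep '[{"tx":0,"ty":0,"tz":0,"roll":0},{"tx":0,"ty":0,"tz":0,"roll":0},{"tx":0,"ty":0,"tz":0,"roll":0},{"tx":0,"ty":0,"tz":0,"roll":0},{"tx":-0.05,"ty":0,"tz":1,"roll":0},{"tx":-0.1,"ty":0,"tz":3,"roll":0},{"tx":0.2,"ty":0,"tz":5,"roll":0},{"tx":2,"ty":-0.5,"tz":6.5,"roll":0},{"tx":4,"ty":-0.9,"tz":6.5,"roll":0},{"tx":6,"ty":-1.3,"tz":6.5,"roll":0}]' 1
python3 -m creep '[{"tx":2,"ty":-0.4,"tz":0,"roll":0},{"tx":3.2,"ty":-0.6,"tz":0,"roll":0},{"tx":3.2,"ty":-0.6,"tz":0,"roll":0},{"tx":3.2,"ty":-0.6,"tz":0,"roll":0}]'
python3 - <<'E'
from fit import *
c=arm.capture("wrist");cv2.imwrite("pics/w4.png",c["frame"]);s=arm.state();print(s["time_s"],s["eef_pos"],s["force"])
np.savez("w4.npz",f=c["frame"],P=cloud(c),mtx=c["mtx"],R=c["R"],t=c["t"])
E
```

```text
time_s: 9.57
eef_pos: [0.4732, -0.2107, 0.0116]
tcp_rot: [-0.331, -3.124, 0.0]
force: [-2.8, 0.4, -2.1]
opening: 0.0354
gripper_force: 61.1
time_s: 10.82
eef_pos: [0.6506, -0.2491, 0.2081]
tcp_rot: [0.33, 3.122, 0.0]
force: [-0.1, 0.0, 0.7]
opening: 0.0856
gripper_force: 0.0
time_s: 11.32
eef_pos: [0.7436, -0.267, 0.2062]
tcp_rot: [-0.332, -3.123, 0.0]
force: [-0.5, -0.5, 0.5]
opening: 0.0857
gripper_force: 0.0
11.375 [ 0.74344938 -0.26702858  0.20673349] [-0.91674994 -0.6083652  -0.64717371]
```

View pics/w4.png

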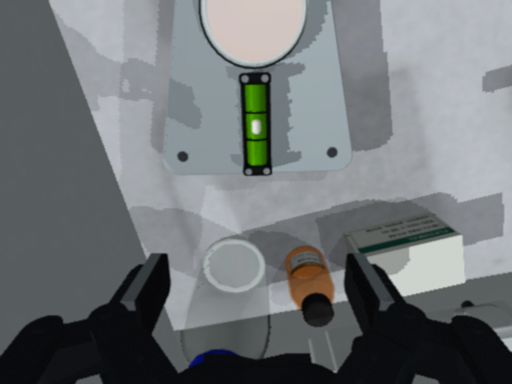

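```bash
python3 - <<'E'
from fit import *
f=np.load("w4.npz")["f"].astype(int)
g=f[105:150,262:266,1].mean(1); b=f[105:150,254:259,0].mean(1)
print("line",list(zip(range(105,150),g.astype(int))));print("bub",list(zip(range(105,150),b.astype(int))))
c=arm.capture("scene");P=cloud(c)
m=orange(c)&(P[...,2]>-.02)&(P[...,2]<.1)&(P[...,0]<.75);W=P[m];print(len(W),cv2.minAreaRect(W[:,:2].astype(np.float32)*1000))
d=np.load("s1.npz")["f"]; 
cv2.imwrite("pics/c5.png",np.hstack([cv2.resize(x[140:220,220:310],(400,356),interpolation=2) for x in(d,c["frame"])]))
E
```

```text
line [(105, np.int64(75)), (106, np.int64(75)), (107, np.int64(76)), (108, np.int64(77)), (109, np.int64(77)), (110, np.int64(66)), (111, np.int64(41)), (112, np.int64(22)), (113, np.int64(45)), (114, np.int64(71)), (115, np.int64(81)), (116, np.int64(82)), (117, np.int64(83)), (118, np.int64(82)), (119, np.int64(81)), (120, np.int64(81)), (121, np.int64(83)), (122, np.int64(84)), (123, np.int64(86)), (124, np.int64(87)), (125, np.int64(86)), (126, np.int64(88)), (127, np.int64(89)), (128, np.int64(88)), (129, np.int64(88)), (130, np.int64(89)), (131, np.int64(88)), (132, np.int64(88)), (133, np.int64(89)), (134, np.int64(90)), (135, np.int64(89)), (136, np.int64(87)), (137, np.int64(79)), (138, np.int64(51)), (139, np.int64(24)), (140, np.int64(42)), (141, np.int64(79)), (142, np.int64(90)), (143, np.int64(90)), (144, np.int64(90)), (145, np.int64(91)), (146, np.int64(91)), (147, np.int64(91)), (148, np.int64(91)), (149, np.int64(91))]
bub [(105, np.int64(0)), (106, np.int64(0)), (107, np.int64(0)), (108, np.int64(0)), (109, np.int64(0)), (110, np.int64(0)), (111, np.int64(0)), (112
[... 189 characters left out ...]
nt64(172)), (122, np.int64(186)), (123, np.int64(194)), (124, np.int64(197)), (125, np.int64(197)), (126, np.int64(198)), (127, np.int64(199)), (128, np.int64(199)), (129, np.int64(200)), (130, np.int64(200)), (131, np.int64(197)), (132, np.int64(187)), (133, np.int64(151)), (134, np.int64(72)), (135, np.int64(0)), (136, np.int64(0)), (137, np.int64(0)), (138, np.int64(0)), (139, np.int64(0)), (140, np.int64(0)), (141, np.int64(0)), (142, np.int64(0)), (143, np.int64(0)), (144, np.int64(0)), (145, np.int64(0)), (146, np.int64(0)), (147, np.int64(0)), (148, np.int64(0)), (149, np.int64(0))]
70 ((504.245849609375, -207.42559814453125), (34.19088363647461, 76.72344207763672), 83.48341369628906)
```

View pics/c5.png

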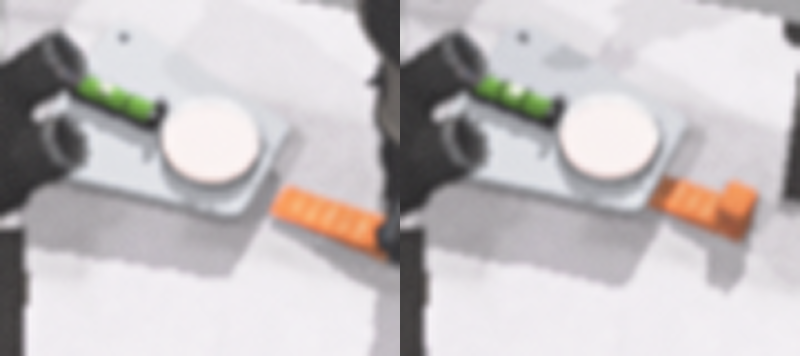

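```bash
python3 -c "
from rig import arm
print(arm.sign_off())"
```

```text
the job is handed in; nothing more can be done
None
```

The wedge is under the short foot and released. In the close-up before hand-in, the bubble rested about 1 mm from the middle of its lines, with the dish still on the table and the arm clear. The job was handed in at about 11.5 s; no verdict came back.

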